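# Press the speed knob onto the controller's D-shaft

### The job

The speed knob has come off the grey train controller and lies on the kit box behind the drawer cabinet. Slide the controller's transport lock away from the bare shaft as far as it goes, then take the knob, turn it so that its flat-sided bore matches the flat on the shaft (the flat is under the pointed end of the knob's grip bar), and push it fully onto the shaft. The shaft is spring-loaded: finish still holding the knob by its bar and pressing it, with the shaft pushed down to its stop, and do not let go. Leave the other things on the bench where they lie.

Things in the scene. Friction and masses are not known exactly. Their poses are not given: they have to be found in the camera images.
- controller: Grey box fixed to the bench (which is 6 mm above z = 0 here), 100 (x) x 160 (y) x 45 mm (z); origin at the centre of its underside, z up. The bare shaft stands on its top at x = 0, y = +35 mm; the transport lock lies on the top on its -y side and slides along its y axis. An end-stop bar 12 mm high crosses the top at y = -75 mm.
- lock_slide (a joint): Transport lock, m: 0 = fork right round the shaft, 0.040 = at its end stop. Grows as the lock slides along the controller's -y axis, away from the shaft. About 2.5 N of friction; it stays where it is left. The fork's two prongs (6 mm thick, their top 13 mm above the controller's top) keep the knob from going down while they are beside the shaft.
- lock_grip (a point): Centre of the top of the lock's upright black grip tab; moves with the lock; axes as the controller. The tab is 16 (x) x 14 (y) mm and stands 21 mm above the lock's carriage (28 x 32 mm), so it is free for 20 mm below this point; its top is 34 mm above the controller's top. At joint 0 it lies 45 mm from the shaft's axis.
- shaft_tip (a point): Centre of the shaft's top end, z up along the shaft; its x axis points straight out of the flat. The shaft is a D of 14 mm diameter with the flat 2.8 mm from the axis, the last 2.5 mm tapered; at rest it stands 20 mm above the controller's top.
- shaft_turn (a joint): Turn of the shaft about the vertical, rad, positive anticlockwise from above; at 0 the flat faces the controller's +x. A flat index finger at the shaft's foot, on the controller's top, reaches 19.5 mm from the axis the way the flat faces. Stiff: about 0.25 N m to turn it.
- shaft_push (a joint): How far the shaft is pressed down into the controller, m: 0 = out, 0.005 = at its stop. Springs back; about 3.6 N starts it moving, about 8 N holds it at the stop.
- knob: Loose black speed knob, 50 g, standing on its skirt on the flat kit box, bore down. Origin: centre of its underside, z up. Skirt 38 mm in diameter, 8 mm high; hub 27 mm in diameter up to 16 mm; on it a grip bar 40 mm long along x, its +x end pointed (tip at x = +20.5 mm), its -x end round.
- knob_bar (a point): Centre of the top of the knob's grip bar, on the knob's axis, 35 mm above its underside; axes as the knob. The bar is 13 mm thick (y) and free for 19 mm below this point.
- knob_bore (a point): Centre of the bore's mouth in the knob's underside; axes as the knob. Blind D bore, 13 mm deep, 15.4 mm in diameter, its flat 3.4 mm from the axis on the +x side (under the bar's pointed end): the knob's x must point as the shaft tip's x. Fully on, this point is 13 mm below the shaft's top end.
- kit_box: Flat closed cardboard kit box, 121 x 171 x 44 mm, fixed; origin at the centre of its underside. The knob stands on its top.
- paint_jar_2: Small paint tin, 31 mm across, 34 mm high, loose, standing on the far end of the kit box.
- screwdriver_2: Screwdriver, 135 mm long, 19 mm thick, lying in front of the controller, loose.
- buffer_stop: Small model buffer stop, 54 x 50 x 31 mm, beyond the controller, loose.
- tape_roll: Roll of masking tape lying flat, 65 mm across, 19 mm high, left of the drawer cabinet, loose.

How it is judged:
By the outcome, as a careful person would: the job done as asked, in the order asked, and still so for the second after the job is handed in, while the arm keeps its last pose, push and grip.
It also fails if it takes over 45 s, if anything falls off the work surface, if the arm or the gripper's body presses on something with over 40 N, if the wrist force passes 120 N, or if a joint passes its speed limit or range.

### The arm

A 6-joint arm with a two-finger parallel gripper is mounted at the origin on a cart in front of the work surface, level with it; the furniture and walls round the work are solid. World frame = base frame: x ahead of the robot, y to its left, z up, the work surface at z = 0. Lengths are in m, angles in rad, forces in N, time in s.
With the tool pointing down it reaches from about 0.25 to 0.775 m from the base axis. Payload 4 kg.
Tool frame: the origin (TCP) lies between the finger pads, 19 mm behind the fingertips; this is the grasp point; z points along the fingers, y is the line along which they close (so a half turn about z gives the same grasp; the last joint's range is limited). The gripper opens to 94 mm and grips with 3 to 60 N. Pads are 16 mm wide; open, the fingers measure 119 mm over their backs; the gripper's body (75 mm by 177 mm) begins 78 mm behind the grasp point.
Start: joints at [-0.103, 0.087, 1.371, -0, 1.684, -0.103], TCP at [0.55, -0, 0.224] pointing down, gripper open.
Joint ranges: [-3.1, 3.1], [-0.76, 2.03], [0.27, 2.55], [-1.08, 4.22], [0.17, 2.65], [-2.57, 2.57]. Speed limits (rad/s): [2.79, 2.79, 3.14, 3.14, 3.14, 3.14].

### API

Orientations are given as a unit quaternion [x, y, z, w].
In Python, from station import env, camrig, hand_in, get_state gives the robot as it stands (env), with the cameras (camrig), the job as plain functions and the readings as plain functions.
- The arm moves only by the tool shift_gripper, called by a JSON object that holds its "api" and its "payload". Schema: {"type":"object","properties":{"steps":{"type":"array","items":{"type":"array","items":{"type":"number"},"minItems":7,"maxItems":7},"minItems":1,"maxItems":20},"only":{"type":"string"},"quiet":{"type":"boolean"},"lines":{"type":"string"}},"required":["steps"],"additionalProperties":false}. steps is a list of rows, 1 to 20 of them, each of 7 numbers: the opening from 0.0 (shut) to 1.0 (fully open), then dx, dy, dz in shares of the most that a row can go, 1 being 50 mm, then a rotation vector rx, ry, rz in a scale on which 1.0 is 2 rad; each row shifts and turns the commanded pose from where the row before left it, along the tool's axes as they then stand; what a row does not reach is not made up. A row lasts 1/10 s, in which the tool goes at most 0.05 m and 0.15 rad, less where a joint would pass 70% of its speed; a pose out of reach is approached as far as the arm can. The fingers move at their own pace and stop on an object; the grip force is fixed at half the most. Time passes only in rows, so rows that do not move let the fingers close. The tool returns the time, the measured TCP pose, the force, the opening and the grip force at its end. only (a regular expression) keeps the lines of the reply that match it, lines (a string "A,B") keeps lines A to B, and quiet returns only ok. Input that does not fit is refused with a message, and nothing moves.
- get_state(): the state, without advancing time (a new reading comes with each control period).
- camrig.snapshot(name): name is "scene" or "side" or "wrist"; returns a dict with "color" (384x512x3 uint8, red, green, blue), "fx", "fy", "cx", "cy" (pixels), "rvec" (rotation vector, rad) and "tvec" (3), from world to camera coordinates, as OpenCV has them; the wrist camera has in their place "mount" (4x4, takes a point from camera to tool coordinates, whose origin is the TCP and whose axes are the flange's). Camera axes: x right, y down, z forward; pixel columns grow to the right and rows downward; lengths in m; the calibration is good to about 2 mm. A picture is of the moment at which its call begins: read the wrist's pose just before it. There is no depth.
- hand_in(): hands the job in; it is judged then, once.
The state is a dict: "time": time; "q": joint angles; "qd": joint speeds; "tau": joint torques, N m; "ee_pos": TCP position; "orientation": TCP orientation; "wrist_force": force on the tool from outside, world axes, zero at the start; "moment": the same for the moment, N m; "opening": opening from 0.0 (shut) to 1.0 (fully open); "finger_force": force on a finger pad.
Only numpy, scipy, OpenCV 4.12 (cv2) and the standard library are available. Lean on these libraries where they do the work, as an engineer would, in place of code of your own. Each camera call takes 0.05 s, during which the arm holds its last target. There are 200 camera calls.

## Working session

There is one attempt and no reset: what is moved stays moved. The work goes in short steps, Python scripts to look and compute and a tool call to move; the robot and the scene stay as the last step left them, time stands still between calls to the robot, and variables do not carry over. Pictures are saved under pics/ and viewed, at most 10 in all, crops included, and the job is handed in when it is done.

```bash
mkdir -p pics; ls; cat > h.py <<'E'
import numpy as np, cv2
from scipy.spatial.transform import Rotation as R
from station import env, camrig, hand_in, get_state
def snap(n,save):
    s=get_state(); p=camrig.snapshot(n)
    cv2.imwrite('pics/'+save+'.png',p['color'][:,:,::-1])
    K=np.array([[p['fx'],0,p['cx']],[0,p['fy'],p['cy']],[0,0,1]])
    if n=='wrist':
        T=np.eye(4);T[:3,:3]=R.from_quat(s['orientation']).as_matrix();T[:3,3]=s['ee_pos']
        W=np.linalg.inv(T@np.array(p['mount']))
        M=W[:3]
    else:
        M=np.c_[R.from_rotvec(np.ravel(p['rvec'])).as_matrix(),np.ravel(p['tvec'])]
    np.save('pics/'+save+'.npy',K@M)
def P(n): return np.load('pics/'+n+'.npy')
def proj(n,X):
    u=P(n)@np.append(X,1); return u[:2]/u[2]
def tri(views):
    A=[]
    for n,(u,v) in views: M=P(n);A+= [u*M[2]-M[0],v*M[2]-M[1]]
    A=np.array(A);A/=np.linalg.norm(A[:,:3],axis=1)[:,None]
    x=np.linalg.lstsq(A[:,:3],-A[:,3],rcond=None)[0]
    return x,[proj(n,x)-np.array(uv) for n,uv in views]
def atz(n,uv,z):
    M=P(n);u,v=uv;A=np.array([u*M[2]-M[0],v*M[2]-M[1]])
    return np.append(np.linalg.solve(A[:,:2],-A[:,3]-A[:,2]*z),z)
E
python3 -c "
from h import *
snap('scene','s1');snap('side','d1');snap('wrist','w1')
a=[cv2.imread(f'pics/{n}.png') for n in('s1','d1','w1')]
s=get_state();print(s['ee_pos'],s['orientation'],s['time'],s['opening'])
"
```

```text
pics
station.py
[5.49640867e-01 2.88738463e-05 2.23393305e-01] [ 7.07105468e-01  7.07107627e-01 -5.15543828e-04 -6.29500116e-04] 0.15 1.0022003604623593
```

View pics/s1.png

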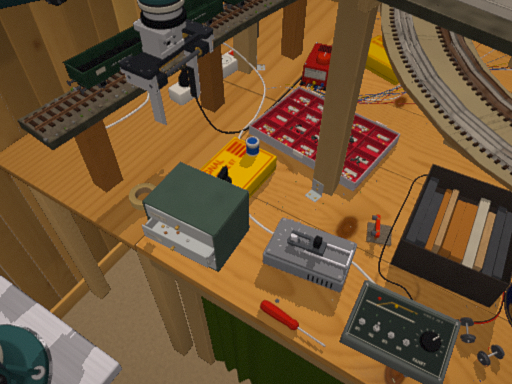

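View pics/d1.png

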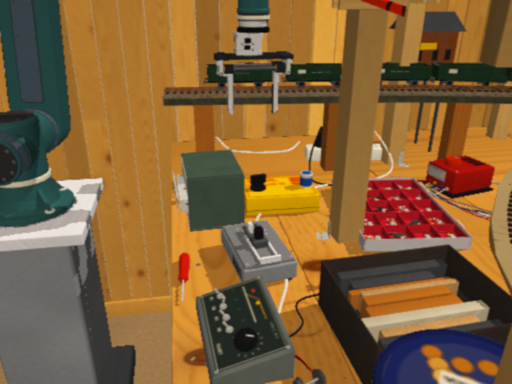

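View pics/w1.png

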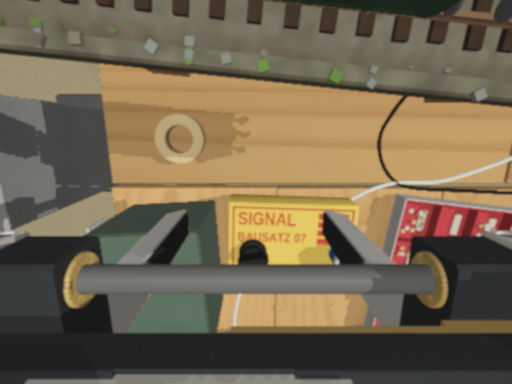

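The scene shows the controller around (310,253) with its tab at (318,240), and the knob on the yellow box at (225,172). In the side view the knob is at (257,180) and the tab at (258,227). The wrist view has the knob at (252,252), partly hidden by the gripper.

```bash
python3 -c "
from h import *
np.set_printoptions(precision=4,suppress=True)
print(tri([('s1',(225,168)),('d1',(258,176))]))
print('w',tri([('s1',(225,168)),('d1',(258,176)),('w1',(252,248))]))
print('tab',tri([('s1',(319,236)),('d1',(258,224))]))
# controller corners top
for n,uv in dict(a=(283,219),b=(356,250),c=(264,254),d=(340,277)).items(): print(n,atz('s1',uv,.051))
for n,uv in dict(a=(223,229),b=(270,217),c=(297,263),d=(240,278)).items(): print(n,atz('d1',uv,.051))
print('post',atz('s1',(318,190),0),atz('d1',(345,240),0))
for n,uv in dict(a=(246,264-12),):pass
" 2>/dev/null || true
python3 - <<'E'
import sys;sys.path.insert(0,'.')
from h import *
p=camrig.snapshot('wrist');print(np.round(p['mount'],4),p['fx'])
a=cv2.imread('pics/s1.png')[150:310,130:370];b=cv2.imread('pics/d1.png')[140:290,170:330]
a=cv2.resize(a,None,fx=1.9,fy=1.9,interpolation=3);a=cv2.resize(a,(450,300),interpolation=3)
A=cv2.resize(cv2.imread('pics/s1.png')[205:295,255:365],(440,360),interpolation=3)
B=cv2.resize(cv2.imread('pics/d1.png')[205:295,215:305],(360,360),interpolation=3)
cv2.imwrite('pics/c1.png',np.hstack([A,B]))
E
```

```text
(array([ 0.5502, -0.101 ,  0.085 ]), [array([-0.8723,  2.8882]), array([ 1.9477, -1.9085])])
w (array([ 0.5515, -0.0879,  0.076 ]), [array([-5.2602,  3.0602]), array([ 1.4596, -0.4463]), array([5.5462, 5.776 ])])
tab (array([ 0.5019, -0.3481,  0.0916]), [array([-0.2567,  0.8825]), array([ 0.6992, -0.6163])])
a [ 0.5301 -0.2581  0.051 ]
b [ 0.5408 -0.4128  0.051 ]
c [ 0.4389 -0.2696  0.051 ]
d [ 0.4714 -0.4122  0.051 ]
a [ 0.4431 -0.2857  0.051 ]
b [ 0.5434 -0.2515  0.051 ]
c [ 0.5546 -0.4239  0.051 ]
d [ 0.4528 -0.4508  0.051 ]
post [ 0.6805 -0.2662  0.    ] [ 0.6973 -0.283   0.    ]
[[-7.000e-04 -9.735e-01 -2.287e-01  6.740e-02]
 [ 1.000e+00 -6.000e-04 -5.000e-04 -6.000e-04]
 [ 4.000e-04 -2.287e-01  9.735e-01 -1.622e-01]
 [ 0.000e+00  0.000e+00  0.000e+00  1.000e+00]] 269.0763356468466
```

View pics/c1.png

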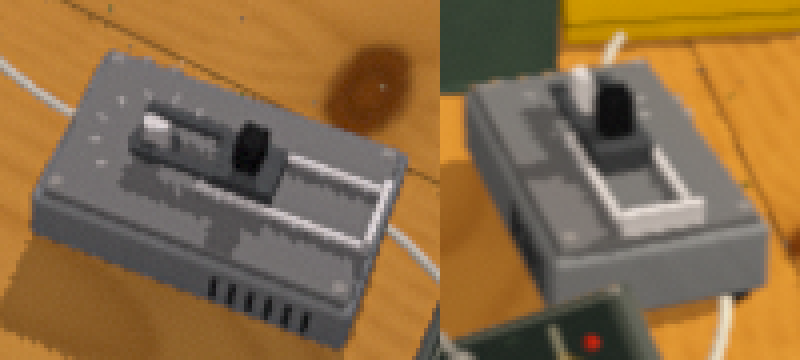

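The crops show the controller's shaft (white) at the +y end, the tab just beyond it, and the lock sliding to world −y. Next I take wrist-camera views.

Units first: shifts go in shares of 50 mm and turns go in shares of 2 rad. So -0.05 m is -1, -0.03 m is -0.6.

{"api": "shift_gripper", "payload": {"steps": [[1, -1, 0, 0, 0, 0, 0], [1, -1, 0, 0, 0, 0, 0], [1, -0.6, 0, 0, 0, 0, 0], [1, 0, 0, 0, 0, 0, 0], [1, 0, 0, 0, 0, 0, 0]]}}

```text
time: 0.7
ee_pos: [0.5498, -0.1302, 0.2239]
orientation: [0.708, 0.707, 0.0, -0.001]
wrist_force: [0.3, 0.7, -0.2]
opening: 1.0
finger_force: 0.0
```

```bash
python3 -c "
from h import *
snap('wrist','w2')"
```

{"api": "shift_gripper", "payload": {"steps": [[1, -1, 0, 0, 0, 0, 0], [1, -0.6, 0, 0, 0, 0, 0], [1, 0, 0, 0, 0, 0, 0], [1, 0, 0, 0, 0, 0, 0]]}}

```text
time: 1.15
ee_pos: [0.5502, -0.2087, 0.2242]
orientation: [0.707, 0.707, 0.0, -0.0]
wrist_force: [0.4, -0.5, 0.5]
opening: 0.997
finger_force: 0.0
```

```bash
python3 -c "
from h import *
snap('wrist','w3')"
```

{"api": "shift_gripper", "payload": {"steps": [[1, -1, -0.4, 0, 0, 0, 0], [1, -1, -0.4, 0, 0, 0, 0], [1, -1, 0, 0, 0, 0, 0], [1, -0.4, 0, 0, 0, 0, 0], [1, 0, 0, 0, 0, 0, 0], [1, 0, 0, 0, 0, 0, 0]]}}

```text
time: 1.8
ee_pos: [0.5135, -0.371, 0.2243]
orientation: [0.707, 0.708, 0.001, -0.0]
wrist_force: [-0.0, 0.0, 0.1]
opening: 1.003
finger_force: 0.0
```

```bash
python3 -c "
from h import *
snap('wrist','w4')"
```

{"api": "shift_gripper", "payload": {"steps": [[1, -1, 0, 0, 0, 0, 0], [1, -0.6, 0, 0, 0, 0, 0], [1, 0, 0, 0, 0, 0, 0], [1, 0, 0, 0, 0, 0, 0]]}}

```text
time: 2.25
ee_pos: [0.5137, -0.4511, 0.2243]
orientation: [0.707, 0.708, 0.001, -0.0]
wrist_force: [0.6, 0.4, 0.0]
opening: 0.997
finger_force: 0.0
```

```bash
python3 -c "
from h import *
snap('wrist','w5')
f=lambda n:cv2.imread(f'pics/{n}.png')[0:290,60:460]
cv2.imwrite('pics/c2.png',np.vstack([np.hstack([f('w2'),f('w3')]),np.hstack([f('w4'),f('w5')])]))"
```

```text
(no output)
```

View pics/c2.png

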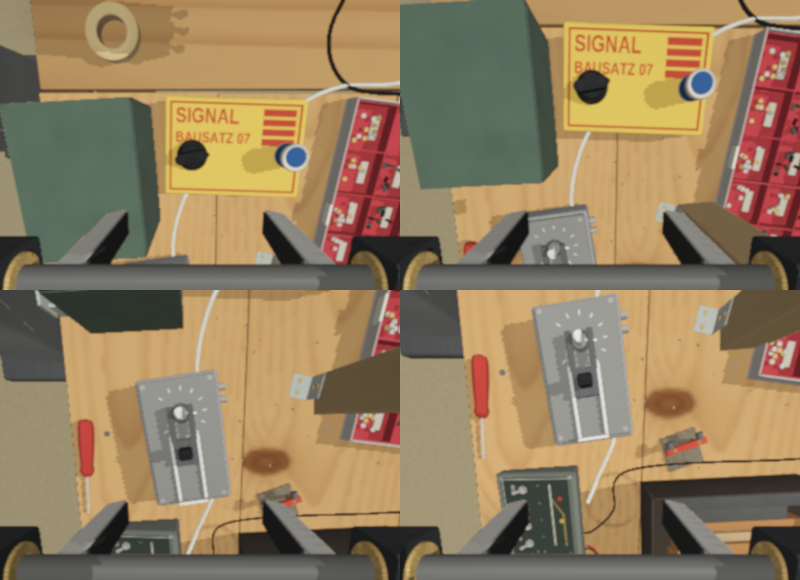

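Top row (w2, w3): knob at about full-image (252,155) and (252,88). Bottom row (w4, w5): shaft at (240,122) and (237,48), tab at (245,163) and (245,90). I'll enlarge these.

```bash
python3 -c "
from h import *
def f(n,x,y,w=50,h=38): # 8x
    return cv2.resize(cv2.imread(f'pics/{n}.png')[y:y+h,x:x+w],(400,h*8),interpolation=2)
cv2.imwrite('pics/c3.png',np.vstack([np.hstack([f('w2',228,136),f('w3',228,68)]),np.hstack([cv2.resize(cv2.imread('pics/w4.png')[100:174,190:290],(400,296)),cv2.resize(cv2.imread('pics/w5.png')[26:100,190:290],(400,296))])]))
print(P('s1').shape)
for n in('w2','w3','w4','w5'): print(n, np.round(proj(n,[.5,-.3,.07]),1))"
```

```text
(3, 4)
w2 [219.  307.6]
w3 [216.5 253.8]
w4 [244.  123.1]
w5 [243.2  46.4]
```

View pics/c3.png

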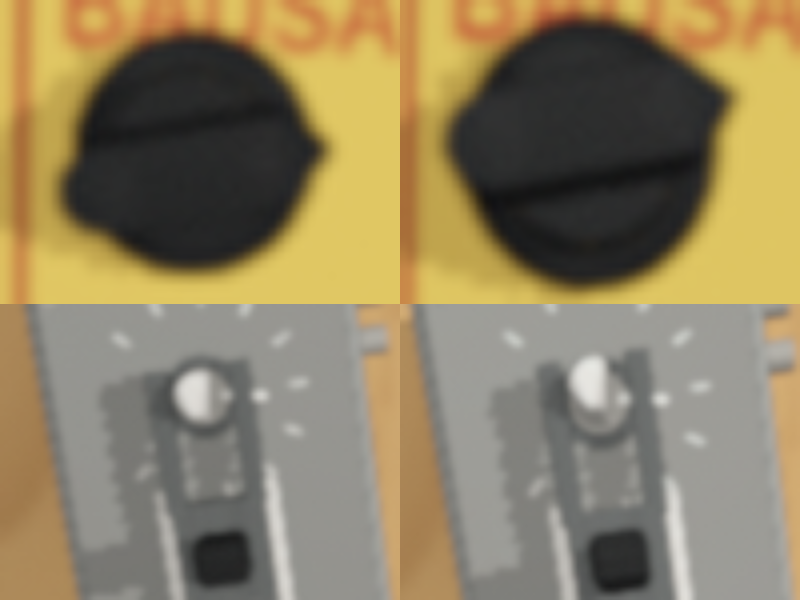

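Top crops: the knob bar runs (65,190)→(328,150) in w2 and (447,140)→(732,98) in w3, with the point to the right (+x) and a yaw of about 10°. Bottom crops: the D-shaft's flat faces right, with its top centre at (197,396) in w4 and (593,381) in w5. The tab is at (220,560) and (620,557).

```bash
python3 -c "
from h import *
np.set_printoptions(precision=4,suppress=True)
for n,a,b in [('tl',(197,93),(194,18)),('tr',(274,81),(277,6)),('br',(289,206),(292,145)),('bl',(218,215),(217,155)),
 ('shaft',(239.25,123),(238.25,45.3)),('dot',(255,122.75),(255,49.5)),('dot2',(246.25,122.75),(246.75,49.5)),('tab',(245,164),(245,89.3))]:
  x,e=tri([('w4',a),('w5',b)]);print(n,x,np.round(e,1).tolist(),'z51',atz('w4',a,.051)[:2],atz('w5',b,.051)[:2])
for n,a,b in [('tip',(269,154.75),(269.5,80.25)),('round',(236.1,159.75),(233.9,85.5))]:
  x,e=tri([('w2',a),('w3',b)]);print(n,x,np.round(e,1).tolist(),'z85',atz('w2',a,.085)[:2],atz('w3',b,.085)[:2])
# dial marks
for u,v in [(513,339),(550,308),(645,308),(682,338),(700,385),(695,438),(540,487),(660,398)]:
  x=atz('w5',((u-400)/4+190,(v-304)/4+26),.051); print(x[:2])
"
```

```text
tl [ 0.4436 -0.2649  0.0473] [[0.2, -0.0], [-0.3, 0.0]] z51 [ 0.444  -0.2653] [ 0.4446 -0.2661]
tr [ 0.5365 -0.2505  0.0415] [[0.9, 0.0], [-1.0, -0.1]] z51 [ 0.5348 -0.2519] [ 0.5369 -0.2542]
br [ 0.5585 -0.4064  0.0441] [[0.6, 0.0], [-0.6, -0.0]] z51 [ 0.5569 -0.4043] [ 0.5584 -0.406 ]
bl [ 0.4638 -0.4192  0.0436] [[0.5, -0.0], [-0.5, 0.0]] z51 [ 0.4642 -0.4167] [ 0.4655 -0.4184]
shaft [ 0.4949 -0.2999  0.0737] [[0.0, -0.0], [-0.0, 0.0]] z51 [ 0.4935 -0.2997] [ 0.4936 -0.2939]
dot [ 0.5126 -0.2994  0.0557] [[0.0, -0.0], [-0.0, 0.0]] z51 [ 0.5126 -0.2994] [ 0.5126 -0.2982]
dot2 [ 0.5028 -0.2994  0.0557] [[0.5, 0.0], [-0.5, -0.0]] z51 [ 0.502  -0.2994] [ 0.5032 -0.2982]
tab [ 0.5017 -0.3452  0.0828] [[0.3, -0.0], [-0.3, -0.0]] z51 [ 0.5001 -0.3495] [ 0.5009 -0.3412]
tip [ 0.5646 -0.0938  0.0832] [[0.0, 0.0], [-0.0, -0.0]] z85 [ 0.5645 -0.0936] [ 0.5645 -0.0941]
round [ 0.5273 -0.0992  0.0845] [[-0.3, 0.0], [0.3, -0.0]] z85 [ 0.5277 -0.0991] [ 0.527  -0.0993]
[ 0.4711 -0.283 ]
[ 0.4818 -0.2751]
[ 0.5084 -0.2751]
[ 0.5188 -0.2827]
[ 0.524  -0.2948]
[ 0.5227 -0.3087]
[ 0.4778 -0.3219]
[ 0.5126 -0.2982]
```

Scaled: 0.036 m is 0.72, 0.035 m is 0.7, -0.137 rad / 2 = -0.0685.

{"api": "shift_gripper", "payload": {"steps": [[0.5, 0.7, -0.08, 0.6, 0, 0, 0], [0.5, 0.7, -0.08, 0.6, 0, 0, 0], [0.5, 0.72, -0.08, 0.6, 0, 0, -0.0685], [0.5, 0, 0, 0, 0, 0, 0], [0.5, 0, 0, 0, 0, 0, 0]]}}

```text
time: 2.8
ee_pos: [0.5007, -0.3439, 0.1337]
orientation: [0.656, 0.755, 0.0, -0.001]
wrist_force: [1.6, -0.2, 1.4]
opening: 0.609
finger_force: 0.0
```

Scaled: 0.022 m is 0.44, -0.001 m is -0.02.

{"api": "shift_gripper", "payload": {"steps": [[0.5, -0.02, 0.02, 0.44, 0, 0, 0], [0.5, 0, 0, 0.44, 0, 0, 0], [0.5, 0, 0, 0, 0, 0, 0], [0, 0, 0, 0, 0, 0, 0], [0, 0, 0, 0, 0, 0, 0], [0, 0, 0, 0, 0, 0, 0], [0, 0, 0, 0, 0, 0, 0], [0, 0, 0, 0, 0, 0, 0]]}}

```text
time: 3.6
ee_pos: [0.5022, -0.3482, 0.0915]
orientation: [0.657, 0.754, -0.0, 0.001]
wrist_force: [-0.8, 0.4, 3.0]
opening: 0.167
finger_force: 30.0
```

{"api": "shift_gripper", "payload": {"steps": [[0, -0.2, 0, 0, 0, 0, 0], [0, -0.3, 0, 0, 0, 0, 0], [0, -0.2, 0, 0, 0, 0, 0], [0, -0.1, 0, 0, 0, 0, 0], [0, -0.04, 0, 0, 0, 0, 0], [0, 0, 0, 0, 0, 0, 0], [0, 0, 0, 0, 0, 0, 0]]}}

```text
time: 4.3
ee_pos: [0.5079, -0.387, 0.0914]
orientation: [0.657, 0.754, 0.002, -0.002]
wrist_force: [-2.5, 9.0, 8.7]
opening: 0.168
finger_force: 30.0
```

Scaled: -0.003 m is -0.06.

{"api": "shift_gripper", "payload": {"steps": [[0, -0.06, 0, 0, 0, 0, 0], [0, 0, 0, 0, 0, 0, 0], [0, 0, 0, 0, 0, 0, 0]]}}

```text
time: 4.6
ee_pos: [0.5079, -0.3873, 0.0914]
orientation: [0.656, 0.754, 0.004, -0.004]
wrist_force: [-4.5, 14.9, 11.5]
opening: 0.167
finger_force: 30.0
```

Scaled: -0.03 m is -0.6, -0.01 m is -0.2.

{"api": "shift_gripper", "payload": {"steps": [[0.5, 0, 0, 0, 0, 0, 0], [0.5, 0, 0, 0, 0, 0, 0], [0.5, 0, 0, 0, 0, 0, 0], [0.5, 0, 0, -0.6, 0, 0, 0], [0.5, 0.08, 0, -0.2, 0, 0, 0], [0.5, 0, 0, 0, 0, 0, 0], [0.5, 0, 0, 0, 0, 0, 0]]}}

```text
time: 5.3
ee_pos: [0.5075, -0.3884, 0.13]
orientation: [0.657, 0.754, -0.0, 0.0]
wrist_force: [-0.1, 0.3, -0.5]
opening: 0.503
finger_force: 0.0
```

```bash
python3 -c "
from h import *
snap('wrist','w6')"
```

{"api": "shift_gripper", "payload": {"steps": [[0.5, 0.5, 0, -0.4, 0, 0, 0], [0.5, 0.4, 0, -0.4, 0, 0, 0], [0.5, 0, 0, 0, 0, 0, 0], [0.5, 0, 0, 0, 0, 0, 0]]}}

```text
time: 5.75
ee_pos: [0.5014, -0.3438, 0.1696]
orientation: [0.657, 0.754, -0.0, 0.0]
wrist_force: [-0.4, -0.3, 0.7]
opening: 0.498
finger_force: 0.0
```

```bash
python3 -c "
from h import *
snap('wrist','w7')
c=[]
for n in('w6','w7'):
  u=np.round(proj(n,[.4955,-.31,.055])).astype(int);print(u)
  x,y=u[0]-40,u[1]-60; y=max(y,0)
  print(n,x,y); c.append(cv2.resize(cv2.imread(f'pics/{n}.png')[y:y+120,x:x+80],(400,600),interpolation=2))
cv2.imwrite('pics/c4.png',np.hstack(c))"
```

```text
[254 112]
w6 214 52
[254 159]
w7 214 99
```

View pics/c4.png

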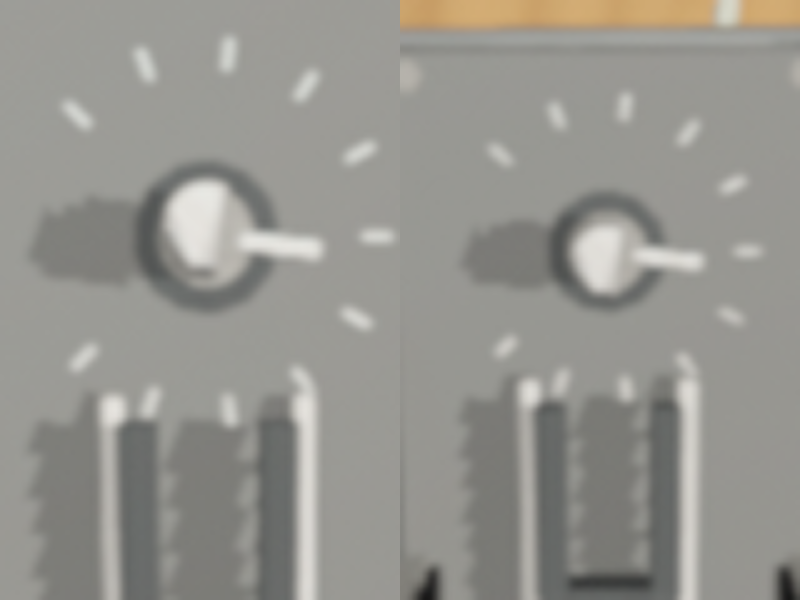

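The lock is clear of the shaft. The finger tip is at (322,250) in w6 and (703,262) in w7, and the collar centre is at (205,236) and (607,250).

```bash
python3 -c "
from h import *
np.set_printoptions(precision=4,suppress=True)
f=lambda n,u,v:atz(n,(214+(u%400)/5,{'w6':52,'w7':99}[n]+v/5),.0525)
for n,a,b,t in [('w6',(205,236),(245,240),(322,250)),('w7',(607,250),(640,256),(703,262))]:
  A,B,T=f(n,*a),f(n,*b),f(n,*t);an=lambda d:np.arctan2(d[1],d[0])
  print(n,A[:2],T[:2],an(T-A),an(T-B),np.linalg.norm(T-A))
  g=cv2.imread(f'pics/{n}.png')
  # subpixel: bright finger region
  y0={'w6':52,'w7':99}[n]; x0,x1=[214+(k%400)//5 for k in (b[0]+10,t[0]-8)]
  pts=[]
  for x in range(x0,x1+1):
    ys=np.arange(y0+b[1]//5-4,y0+b[1]//5+7); w=g[ys,x,1].astype(float); w=np.clip(w-np.median(w)-8,0,None); pts.append((x,(w*ys).sum()/w.sum()))
  W=np.array([atz(n,p,.0525)[:2] for p in pts]);print(np.round(pts,1).tolist());p=np.polyfit(W[:,0],W[:,1],1);print('slope',np.arctan(p[0]), 'line y at x=.4955',np.polyval(p,.4955))
print(tri([('w6',(214+211/5,52+224/5)),('w7',(214+205/5,99+257/5))]))
"
```

```text
w6 [ 0.4948 -0.2996] [ 0.5148 -0.2991] 0.02281069498837651 0.013245216967531672 0.02001523365801779
[[265.0, 99.9], [266.0, 100.0], [267.0, 100.1], [268.0, 100.3], [269.0, 100.5], [270.0, 100.6], [271.0, 100.6], [272.0, 100.8], [273.0, 100.9], [274.0, 101.0], [275.0, 101.1], [276.0, 101.2]]
slope 0.02227497119907556 line y at x=.4955 -0.2991346049545422
w7 [ 0.495  -0.2996] [ 0.515  -0.2994] 0.013518776420668045 0.04265500456484071 0.0199642692856715
[[264.0, 149.8], [265.0, 149.9], [266.0, 150.0], [267.0, 150.2], [268.0, 150.3], [269.0, 150.4], [270.0, 150.6], [271.0, 150.7], [272.0, 150.7], [273.0, 150.8]]
slope 0.02406488356181062 line y at x=.4955 -0.29948525477840027
(array([ 0.4952, -0.2994,  0.0712]), [array([-0.6938, -0.0189]), array([0.5627, 0.0144])])
```

Scaled: 0.04 m is 0.8, 0.036 m is 0.72.

```bash
python3 -c "
from h import *
np.set_printoptions(precision=4,suppress=True)
print(tri([('s1',(249,187)),('d1',(243,177))]))
print(tri([('s1',(249,187)),('d1',(243,177)),('w3',(210,180))]))
print(tri([('w2',(190,99)),('w3',(191,0))]))
print('jar',tri([('s1',(253,143)),('d1',(306,173)),('w3',(362,84))]))
for n,uv in [('s1',(180,166))]: print(atz(n,uv,.125))
"
```

```text
(array([ 0.5024, -0.1928,  0.1241]), [array([-1.0977,  3.796 ]), array([ 2.6048, -2.5   ])])
(array([ 0.5033, -0.1928,  0.1236]), [array([-0.8548,  3.6358]), array([ 3.031 , -2.3405]), array([-1.3446, -0.4855])])
(array([ 0.4934, -0.0387,  0.1322]), [array([2.9687, 0.0284]), array([-3.1958, -0.0508])])
jar (array([ 0.6632, -0.0983,  0.0782]), [array([-0.8124, -0.9056]), array([0.5325, 0.3854]), array([-1.4098,  1.5005])])
[ 0.4836 -0.0428  0.125 ]
```

{"api": "shift_gripper", "payload": {"steps": [[0.5, 0.72, 0.36, 0, 0, 0, 0], [0.5, 0.8, 0.36, 0, 0, 0, 0], [0.5, 0.8, 0.36, 0, 0, 0, 0], [0.5, 0.8, 0.33, 0, 0, 0, 0], [0.5, 0, 0, 0, 0, 0, 0], [0.5, 0, 0, 0, 0, 0, 0]]}}

```text
time: 6.4
ee_pos: [0.5497, -0.1794, 0.1685]
orientation: [0.657, 0.754, -0.001, -0.001]
wrist_force: [-0.3, -1.0, -0.2]
opening: 0.502
finger_force: 0.0
```

```bash
python3 -c "
from h import *
snap('wrist','w8')"
```

{"api": "shift_gripper", "payload": {"steps": [[0.5, -0.5, 0, -0.4, 0, 0, 0], [0.5, -0.4, 0, -0.2, 0, 0, 0], [0.5, 0, 0, 0, 0, 0, 0], [0.5, 0, 0, 0, 0, 0, 0]]}}

```text
time: 6.85
ee_pos: [0.5555, -0.2255, 0.1994]
orientation: [0.658, 0.753, -0.0, -0.001]
wrist_force: [-0.1, 0.3, -0.3]
opening: 0.501
finger_force: 0.0
```

```bash
python3 -c "
from h import *
snap('wrist','w9')
c=[]
for n in('w8','w9'):
  u=np.round(proj(n,[.546,-.0965,.07])).astype(int)
  x,y=u[0]-32,max(u[1]-48,0)
  print(n,x,y); c.append(cv2.resize(cv2.imread(f'pics/{n}.png')[y:y+75,x:x+64],(512-112,469),interpolation=2))
cv2.imwrite('pics/c5.png',np.hstack(c))"
```

```text
w8 232 62
w9 232 15
```

View pics/c5.png

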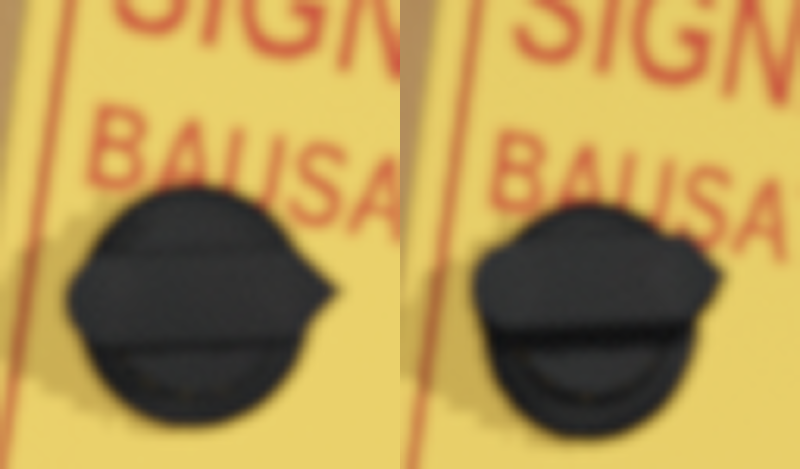

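The knob bar runs (67,300)→(340,292) in w8 and (473,285)→(722,275) in w9. I refine its pose by fitting a model silhouette to all four wrist views.

```bash
cat > fit.py <<'E'
from h import *
from scipy.optimize import minimize
V=['w2','w3','w8','w9']; S=8; t=np.linspace(0,2*np.pi,40)
c=lambda r,z:np.c_[r*np.cos(t),r*np.sin(t),0*t+z]
a=np.linspace(np.pi/2,1.5*np.pi,12)
bar=np.r_[np.c_[-13.5+6.5*np.cos(a),6.5*np.sin(a)],[[13,-6.5],[20.5,0],[13,6.5]]]
parts=[np.r_[c(19,0),c(19,8)],np.r_[c(13.5,8),c(13.5,16)],np.r_[np.c_[bar,0*bar[:,0]+16],np.c_[bar,0*bar[:,0]+35]]]
I={}
for n in V:
    u=np.round(proj(n,[.546,-.0965,.07])).astype(int);x,y=u-32; y=max(y,0)
    g=cv2.imread(f'pics/{n}.png')[y:y+64,x:x+64].astype(float)
    I[n]=(x,y,np.clip((150-g[:,:,2])/105,0,1))   # red channel: yellow vs black (shadow stays higher)
def cost(p):
    k=0
    for n in V:
        x,y,m=I[n];im=np.zeros((64*S,64*S),np.uint8)
        for q in parts:
            w=np.c_[(R.from_euler('z',p[2]*.1).apply(q)+[0,0,50])/1e3]+[p[0]*.01,p[1]*.01,0]
            uv=(np.c_[w,np.ones(len(w))]@P(n).T);uv=uv[:,:2]/uv[:,2:]
            h=cv2.convexHull(((uv-[x,y]+.5)*S*16).round().astype(np.int32))
            cv2.fillConvexPoly(im,h,255,shift=4)
        im=cv2.GaussianBlur(cv2.resize(im,(64,64),interpolation=cv2.INTER_AREA).astype(float)/255,(0,0),.6)
        k+=((im-m)**2).sum()
    return k
for vs in (['w2','w3','w8','w9'],['w8'],['w9'],['w2']):
    V=vs; r=min((minimize(cost,[54.6,-9.65,y],method='Nelder-Mead',options=dict(initial_simplex=np.array([[54.6,-9.65,y],[54.8,-9.65,y],[54.6,-9.4,y],[54.6,-9.65,y+.6]]))) for y in(1.3,1.9)),key=lambda r:r.fun)
    print(vs,r.x*[.01,.01,.1],r.fun)
E
python3 fit.py
```

```text
['w2', 'w3', 'w8', 'w9'] [ 0.5447406  -0.09687074  0.21979618] 328.89966344297454
['w8'] [ 0.5448094  -0.09732759  0.2022638 ] 94.74225547600906
['w9'] [ 0.54473137 -0.09670907  0.22230059] 96.5436034541872
['w2'] [ 0.54468166 -0.09652038  0.18661835] 65.32637897824942
```

Scaled: 0.033 m is 0.66, 0.032 m is 0.64, 0.139 rad / 2 = 0.0695.

{"api": "shift_gripper", "payload": {"steps": [[0.45, 0.66, 0.04, 0, 0, 0, 0], [0.45, 0.64, 0.04, 0, 0, 0, 0], [0.45, 0.64, 0.04, 0, 0, 0, 0], [0.45, 0.64, 0.02, 0, 0, 0, 0], [0.45, 0, 0, 0, 0, 0, 0.0695], [0.45, 0, 0, 0, 0, 0, 0.0695], [0.45, 0, 0, 0, 0, 0, 0.0695], [0.45, 0, 0, 0, 0, 0, 0.0695], [0.45, 0, 0, 0, 0, 0, 0.0695], [0.45, 0, 0, 0, 0, 0, 0.0695], [0.45, 0, 0, 0, 0, 0, 0.0695], [0.45, 0, 0, 0, 0, 0, 0.0695], [0.45, 0, 0, 0, 0, 0, 0.0695], [0.45, 0, 0, 0, 0, 0, 0.0695], [0.45, 0, 0, 0, 0, 0, 0.069], [0.45, 0, 0, 0, 0, 0, 0], [0.45, 0, 0, 0, 0, 0, 0]]}}

```text
time: 8.6
ee_pos: [0.5449, -0.0949, 0.1996]
orientation: [0.996, 0.091, -0.001, -0.0]
wrist_force: [0.3, -0.5, -0.8]
opening: 0.452
finger_force: 0.0
```

```bash
python3 -c "
from h import *
s=get_state();m=R.from_quat(s['orientation']).as_matrix();print(m.T@(np.array([.5447,-.0968,.087])-s['ee_pos']),np.arctan2(m[1,0],m[0,0]),s['q'])"
```

```text
[-0.00045972  0.00185583  0.11259958] 0.18300162295286196 [-2.75097695e-01  1.01199501e-01  1.40428915e+00  1.58836119e-04
  1.63736945e+00  1.11270785e+00]
```

Scaled: 0.035 m is 0.7, 0.03 m is 0.6.

{"api": "shift_gripper", "payload": {"steps": [[0.45, -0.01, 0.036, 0.7, 0, 0, 0], [0.45, 0, 0, 0.7, 0, 0, 0], [0.45, 0, 0, 0.6, 0, 0, 0], [0.45, 0, 0, 0.25, 0, 0, 0], [0.45, 0, 0, 0, 0, 0, 0], [0.45, 0, 0, 0, 0, 0, 0]]}}

```text
time: 9.2
ee_pos: [0.5461, -0.0974, 0.089]
orientation: [0.996, 0.09, 0.001, 0.0]
wrist_force: [-1.2, -0.7, 0.9]
opening: 0.453
finger_force: 0.0
```

{"api": "shift_gripper", "payload": {"steps": [[0, 0, 0, 0, 0, 0, 0], [0, 0, 0, 0, 0, 0, 0], [0, 0, 0, 0, 0, 0, 0], [0, 0, 0, 0, 0, 0, 0], [0, 0, 0, 0, 0, 0, 0]]}}

```text
time: 9.7
ee_pos: [0.5457, -0.0974, 0.0885]
orientation: [0.996, 0.09, 0.001, 0.0]
wrist_force: [-0.6, 0.8, 2.1]
opening: 0.137
finger_force: 30.0
```

Scaled: 0.032 m is 0.64, 0.0315 m is 0.63, 0.08 rad / 2 = 0.04.

{"api": "shift_gripper", "payload": {"steps": [[0, 0, 0, -0.4, 0, 0, 0], [0, 0, 0, -0.6, 0, 0, 0], [0, 0, 0, -0.6, 0, 0, 0], [0, 0, 0, -0.6, 0, 0, 0], [0, -0.26, 0.6, 0, 0, 0, 0], [0, -0.3, 0.64, 0, 0, 0, 0], [0, -0.3, 0.64, 0, 0, 0, 0], [0, -0.3, 0.64, 0, 0, 0, 0], [0, -0.3, 0.64, 0, 0, 0, 0], [0, -0.25, 0.63, 0, 0, 0, 0.04], [0, 0, 0, 0, 0, 0, 0.04], [0, 0, 0, 0, 0, 0, 0], [0, 0, 0, 0, 0, 0, 0]]}}

```text
time: 11.0
ee_pos: [0.495, -0.2987, 0.1975]
orientation: [1.0, 0.011, -0.0, -0.0]
wrist_force: [0.3, 0.7, -1.3]
opening: 0.134
finger_force: 30.0
```

```bash
python3 -c "
from h import *
s=get_state();m=R.from_quat(s['orientation']).as_matrix();print(m.T@(np.array([.4961,-.2995,.125])-s['ee_pos']),np.arctan2(m[1,0],m[0,0]),s['opening'])"
```

```text
[0.00111019 0.00086556 0.07250123] 0.02161872765791708 0.13394988080233636
```

Scaled: 0.03 m is 0.6, 0.017 m is 0.34.

{"api": "shift_gripper", "payload": {"steps": [[0, 0.02, 0.02, 0.6, 0, 0, 0], [0, 0, 0, 0.6, 0, 0, 0], [0, 0, 0, 0.34, 0, 0, 0], [0, 0, 0, 0.12, 0, 0, 0], [0, 0, 0, 0, 0, 0, 0], [0, 0, 0, 0, 0, 0, 0], [0, 0, 0, 0, 0, 0, 0]]}}

```text
time: 11.7
ee_pos: [0.497, -0.3004, 0.1167]
orientation: [1.0, 0.01, 0.001, 0.001]
wrist_force: [0.9, 0.3, 0.0]
opening: 0.13
finger_force: 30.0
```

```bash
python3 -c "
from h import *
s=get_state();m=R.from_quat(s['orientation']).as_matrix();print(m.T@(np.array([.4961,-.2995,.1095])-s['ee_pos']),np.arctan2(m[1,0],m[0,0]),s['ee_pos'])"
```

```text
[-0.00091283 -0.00094833  0.00716309] 0.02038423721331417 [ 0.49701239 -0.30041556  0.1166674 ]
```

Scaled: 0.004 m is 0.08, 0.003 m is 0.06.

```bash
python3 -c "
from h import *
a=[]
for i in range(6): a.append(get_state()['ee_pos']);camrig.snapshot('side')
print(np.round(a,4))"
```

```text
[[ 0.497  -0.3004  0.1167]
 [ 0.4969 -0.3004  0.1165]
 [ 0.4967 -0.3004  0.1163]
 [ 0.4966 -0.3003  0.116 ]
 [ 0.4964 -0.3003  0.1157]
 [ 0.4963 -0.3002  0.1155]]
```

{"api": "shift_gripper", "payload": {"steps": [[0, -0.014, -0.014, 0.06, 0, 0, 0], [0, 0, 0, 0.08, 0, 0, 0], [0, 0, 0, 0.06, 0, 0, 0], [0, 0, 0, 0.04, 0, 0, 0], [0, 0, 0, 0, 0, 0, 0], [0, 0, 0, 0, 0, 0, 0]]}}

```text
time: 12.6
ee_pos: [0.4954, -0.3, 0.1026]
orientation: [1.0, 0.01, 0.0, 0.001]
wrist_force: [0.3, -4.1, -2.3]
opening: 0.137
finger_force: 30.0
```

Scaled: 0.002 m is 0.04, 0.0006 m is 0.012.

{"api": "shift_gripper", "payload": {"steps": [[0, 0, 0.012, 0.04, 0, 0, 0], [0, 0, 0, 0.04, 0, 0, 0], [0, 0, 0, 0.04, 0, 0, 0], [0, 0, 0, 0, 0, 0, 0], [0, 0, 0, 0, 0, 0, 0]]}}

```text
time: 13.1
ee_pos: [0.4955, -0.3002, 0.0968]
orientation: [1.0, 0.01, 0.0, 0.0]
wrist_force: [0.5, -3.6, -1.3]
opening: 0.135
finger_force: 30.0
```

{"api": "shift_gripper", "payload": {"steps": [[0, 0, 0, 0.04, 0, 0, 0], [0, 0, 0, 0.04, 0, 0, 0], [0, 0, 0, 0.04, 0, 0, 0], [0, 0, 0, 0, 0, 0, 0], [0, 0, 0, 0, 0, 0, 0], [0, 0, 0, 0, 0, 0, 0]]}}

```text
time: 13.7
ee_pos: [0.4956, -0.3002, 0.0922]
orientation: [1.0, 0.01, 0.001, 0.001]
wrist_force: [-0.8, -2.6, 6.0]
opening: 0.136
finger_force: 30.0
```

Seated on the shaft and now compressing the spring. I press on to the stop.

Scaled: 0.002 m is 0.04.

{"api": "shift_gripper", "payload": {"steps": [[0, 0, 0, 0.04, 0, 0, 0], [0, 0, 0, 0, 0, 0, 0], [0, 0, 0, 0, 0, 0, 0], [0, 0, 0, 0, 0, 0, 0]]}}

```text
time: 14.1
ee_pos: [0.4957, -0.3002, 0.0913]
orientation: [1.0, 0.01, 0.001, 0.001]
wrist_force: [-2.7, -1.7, 10.3]
opening: 0.131
finger_force: 30.0
```

{"api": "shift_gripper", "payload": {"steps": [[0, 0, 0, 0.04, 0, 0, 0], [0, 0, 0, 0, 0, 0, 0], [0, 0, 0, 0, 0, 0, 0], [0, 0, 0, 0, 0, 0, 0]]}}

```text
time: 14.5
ee_pos: [0.4958, -0.3003, 0.0911]
orientation: [1.0, 0.01, 0.001, 0.001]
wrist_force: [-4.1, 0.2, 16.1]
opening: 0.135
finger_force: 30.0
```

The position has stalled at z≈0.091 (0.0915 predicted) while the force rises to 16 N, so the shaft is at its stop. One check picture.

```bash
python3 -c "
from h import *
snap('scene','s9');snap('side','d9')
f=lambda n,x,y:cv2.resize(cv2.imread(f'pics/{n}.png')[y:y+150,x:x+130],(400,462),interpolation=2)
cv2.imwrite('pics/c9.png',np.hstack([f('s9',240,160),f('d9',195,150)]));s=get_state();print(s['ee_pos'],s['wrist_force'])"
```

```text
[ 0.49578561 -0.3002589   0.09113409] [-4.76792538  0.45026451 16.38234915]
```

View pics/c9.png

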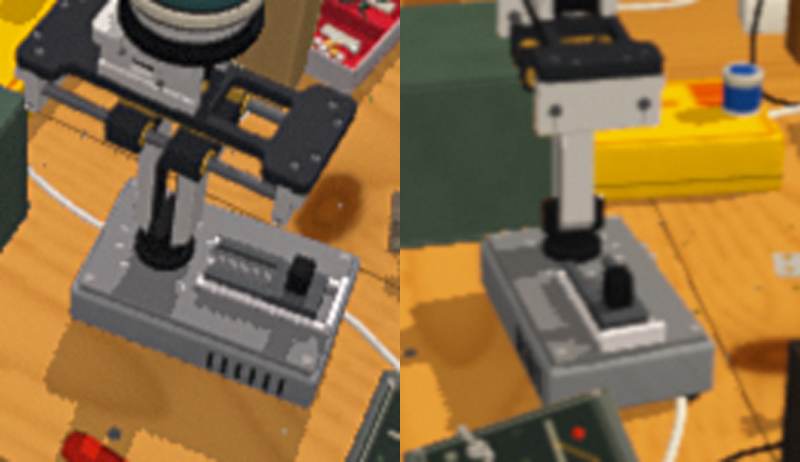

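The knob sits down on the controller at crop (165,245), with the gripper still holding its bar. The lock is at its end stop, with the tab at (298,272).

```bash
python3 -c "
from station import env, camrig, hand_in, get_state
print(hand_in())"
```

```text
the job is handed in; nothing more can be done
None
```

I slid the lock to its end stop and pushed the knob fully onto the shaft, and I handed in at about 14.6 s with the gripper still holding the bar and pressing the shaft to its stop with about 16 N; no verdict came back.

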